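Slide the vial rack between the bench items and home into the sample changer

TASK

Slide the white rack of blue-capped vials along the bench, flat and without lifting it, past the tip box, the vial stand and the sample tray without touching any of those three, and into the bay of the sample changer with its ridged tongue leading. Then press it home, gently and never with more than about 15 N, until the red spring catch has ridden over the ridge and dropped behind it. Leave the amber bottle and the beaker where they stand, and let go of everything.

Things in the scene. Friction and masses are not known exactly. Their poses are not given: they have to be found in the camera images.
- rack: White rack to be slid, 0.28 to 0.54 kg, with 12 blue-capped vials. Block 92 mm along its x, 116 mm along its y, upright plain sides 42 mm high; caps reach 55 mm. Too wide to grip: push its sides. It slides flat on the bench. Origin: centre of the block's underside; z up; y points to its tongue.
- tongue (a point): End of the rack's tongue, on its underside, 96 mm from the rack's origin along the rack's y. The flat tongue sticks out of the +y side at the bottom, 50 mm wide, 8 mm thick. A blue ridge lies across it, its flat top 14 to 22 mm back from this end and 13 mm high.
- changer: Sample changer, fixed to the bench. Its y axis is the direction of insertion and the bay's centre line; origin on the bench on that line, where the nearest setting of the depth stop lies. The rack goes in with its y along this y. The white housing, 280 mm wide in x, 115 mm high (thin needle tower to 235 mm), stands behind the bay from y = 75 to 325 mm.
- mouth (a point): Mouth of the bay, on the bench on its centre line, at changer y = -124 mm. From here lead-ins narrow the way from about 121 mm to 97 mm at y = -95 mm; then two aluminium rails 26 mm high, 97 mm apart, run on to y = -20 mm. The floor between them is the bench itself.
- catch (a joint): Red spring catch, an arm hinged on the depth stop; its roller hangs over the tongue. Rad, 0 = down. The stop is rigid, set by hand to changer y = 0 to +20 mm and not measured: feel for it. The ridge lifts it to 0.08: starts 25 mm before the tongue meets the stop, at the top from 17 to 9 mm, down again 1 mm before. This adds ~3 to 6 N to the rack's sliding drag of 1 to 4 N.
- tip_box: Obstacle, fixed to the bench, beside the lane before the bay; the three swap places. Footprint 116 mm along its own x by 82 mm along its own y; origin at the centre of its underside. Blue pipette-tip box with a clear lid over yellow tips, 60 mm high.
- vial_stand: Obstacle, fixed to the bench, beside the lane before the bay; the three swap places. Footprint 116 mm along its own x by 82 mm along its own y; origin at the centre of its underside. Green stand with clear, white-capped vials, 60 mm high.
- sample_tray: Obstacle, fixed to the bench, beside the lane before the bay; the three swap places. Footprint 116 mm along its own x by 82 mm along its own y; origin at the centre of its underside. Red tray with two dishes, 26 mm high.
- bottle: Loose amber reagent bottle, 60 mm in diameter, 120 mm high, right beside the bay; origin at the centre of its underside. A bystander.
- beaker: Loose glass beaker, 60 mm in diameter, 75 mm high, beside the bay; origin at the centre of its underside. A bystander.
Not all that is in view belongs to the job. Leave any pink look-alike of the rack alone. Leave any purple look-alike of the part that bears catch alone.

How it is judged:
On the way, in this order (a step that is already met when the one before it is completed fails the run):
1. the rack stands in the mouth of the bay, tongue leading, between the rails (x of rack in the frame of changer between -0.005 and 0.005 m and angle between the y axis of rack and the y axis of changer, either way round below 0.08 rad and y of rack in the frame of changer above -0.145 m).
2. the ridge has lifted the spring catch (x of rack in the frame of changer between -0.005 and 0.005 m and angle between the y axis of rack and the y axis of changer, either way round below 0.08 rad and value of joint catch above 0.05 rad).
At the end, for the whole second after the job is handed in: The rack stands still and flat on the bench in the bay, in line with it (within 5 mm and 0.08 rad), pushed in so far that the catch has dropped behind its ridge (catch below 0.02 rad, rack origin beyond y = -98.5 mm of the changer); the robot touches nothing (x of rack in the frame of changer between -0.005 and 0.005 m and angle between the y axis of rack and the y axis of changer, either way round below 0.08 rad and y of rack in the frame of changer above -0.0985 m and value of joint catch below 0.02 rad and angle between rack's own z axis and vertical below 0.03 rad and height (world z) of rack below 0.003 m and linear speed of rack below 0.01 m/s).
It fails at once if the rack lifted (4 mm) or tipped (0.06 rad) (height (world z) of rack above 0.004 m or angle between rack's own z axis and vertical above 0.06 rad).
It fails at once if the rack pushed with more than 20 N (contact force between any of the fingers, the arm and rack above 20 N).
It fails at once if the tip box, vial stand or sample tray touched by the rack or the robot (contact force between any of tip_box, vial_stand, sample_tray and anything else above 0.5 N).
It fails at once if the bottle or the beaker moved by more than 10 mm (distance of any of bottle, beaker from where it was at the start of the episode above 0.01 m).
It also fails if it takes over 66 s, if anything falls off the work surface, if the arm or the gripper's body presses on something with over 40 N, if the wrist force passes 120 N, or if a joint passes its speed limit or range.

ROBOT

A 6-joint arm with a two-finger parallel gripper is mounted at the origin on the work surface. World frame = base frame: x ahead of the robot, y to its left, z up, the work surface at z = 0. Lengths are in m, angles in rad, forces in N, time in s.
With the tool pointing down it reaches from about 0.35 to 0.975 m from the base axis. Payload 4.9 kg.
Tool frame: the origin (TCP) lies at the very end of the fingers, on their centre line; the grasp point (between the pads) lies 19 mm behind it; z points along the fingers, x is the direction in which the jaws open and shut, and the axes are right-handed (so a half turn about z gives the same grasp; the last joint's range is limited). The gripper opens to 85 mm and grips with 20 to 120 N. Pads are 22 mm wide; open, the fingers measure 114 mm over their backs; the gripper's body (76 mm by 85 mm) begins 54 mm behind the grasp point. The pads swing forward as they close: fully open they stand 13 mm farther back than shut.
Start: joints at [-1.394, 0.053, 1.613, -0, 1.476, -0.119], TCP at [0.182, -0.598, 0.231] pointing down, gripper open.
Joint ranges: [-3.01, 3.01], [-1.01, 2.22], [0.06, 2.58], [-1.02, 4.17], [0.09, 2.62], [-3.14, 3.14]. Speed limits (rad/s): [2.57, 2.57, 3.14, 3.14, 3.14, 3.14].

INTERFACE

Orientations are given as a rotation vector (axis times angle).
In Python, from station import ctrl, get_image, calibration, job gives the robot as it stands.
- The arm moves only by the tool jog_arm, never from a script. Its argument "deltas" is a list of rows, each a list of 3 entries, a list of its own where there are three numbers: the turn, a rotation vector about the tool's x, y, z in degrees, then the shift along the tool's x, y, z in m, then the finger opening in m, from 0 to 0.0854. In form: [[[ax, ay, az], [tx, ty, tz], gripper], ...]. A call has 1 to 12 rows; each row is the pose to reach, as a shift and turn from the pose commanded when the call began, along the tool's axes at that moment; what a row does not reach only later rows make up. A row lasts 1/12 s, in which the tool goes at most 41.7 mm and 7.16 degrees, less where a joint would pass 70% of its speed; a pose out of reach is approached as far as the arm can. A call with a gripper value outside its range is refused whole. The fingers move at their own pace and stop on an object; "squeeze" is the grip in N (left out, the last holds). Time passes only in rows, so rows that repeat a pose let the fingers close. It gives the time, the measured TCP pose, the force and the opening at its end, in the units of the state.
- ctrl.get_obs(): the state, without advancing time (a new reading comes with each control period).
- get_image(name): name is "scene" or "top"; returns the picture (420x560x3 uint8, red, green, blue); there is no depth.
- calibration(name): a dict with "mtx" (3x3 intrinsics, pixels), "k1" (the pictures are not rectified: a ray, as slopes to the right and down, at radius r is drawn at 1 + k1 r^2 times it, then the intrinsics apply), "origin" and "rotation" of the camera in the world. Camera axes: x right, y up, looking along -z (the intrinsics and any distortion apply to the point x, -y, -z); pixel columns grow to the right and rows downward; lengths in m; the calibration is good to about 2 mm. A picture is of the moment at which its call begins. calibration takes no time and is no camera call.
- job.finish_job(): hands the job in, once; it reports no verdict.
The state is a dict: "t": time; "q": joint angles; "dq": joint speeds; "effort": joint torques, N m; "tool_pos": TCP position; "tool_rot": TCP orientation; "contact_force": force on the tool from outside, world axes, zero at the start; "wrist_torque": the same for the moment, N m; "opening": finger opening in m.
Only numpy, scipy, OpenCV 4.12 (cv2) and the standard library are available. Lean on these libraries where they do the work, as an engineer would, in place of code of your own. Each camera call takes 0.05 s, during which the arm holds its last target.

## Working session

There is one attempt and no reset: what is moved stays moved. The work goes in short steps, Python scripts to look and compute and a tool call to move; the robot and the scene stay as the last step left them, time stands still between calls to the robot, and variables do not carry over. Pictures are saved under pics/ and viewed, and the job is handed in when it is done.

Besides the shell and the picture viewer there is one more tool, called after "Emit:" by a JSON object that holds its "method" and its "body". jog_arm: Moves the arm, as the interface text tells. Its arguments: {"type":"object","properties":{"deltas":{"type":"array","items":{"type":"array"}},"squeeze":{"type":"number"}},"required":["deltas"]}

```bash
ls; mkdir -p pics
python3 - <<'E'
from station import ctrl, get_image, calibration, job
import cv2
for n in("scene","top"):
    im=get_image(n); cv2.imwrite(f"pics/{n}0.png",im[:,:,::-1]); print(n,calibration(n))
print(ctrl.get_obs())
E
```

```text
pics
scene {'mtx': array([[398.29661778,   0.        , 274.3038804 ],
       [  0.        , 398.29661778, 208.05401202],
       [  0.        ,   0.        ,   1.        ]]), 'k1': 0.013889430098984168, 'origin': array([ 1.22851383, -0.18257796,  0.77707993]), 'rotation': array([0.66171889, 0.56605161, 1.29576845])}
top {'mtx': array([[417.16703355,   0.        , 288.46590593],
       [  0.        , 417.16703355, 206.53883867],
       [  0.        ,   0.        ,   1.        ]]), 'k1': -0.12813113047231023, 'origin': array([ 0.42976795, -0.06336268,  1.33928625]), 'rotation': array([ 0.0387655 , -0.03992041, -1.59914057])}
{'t': 0.1, 'q': array([-1.39400832e+00,  5.33222593e-02,  1.61417044e+00,  2.66895648e-06,
        1.47603943e+00, -1.18990687e-01]), 'dq': array([-0.00139673,  0.00039409, -0.00278883, -0.00052871, -0.00110306,
       -0.00022004]), 'effort': array([-6.40897397e-04, -3.94902456e+01, -3.71366394e+01, -2.44492994e-04,
        3.87814376e-03, -6.88987129e-06]), 'tool_pos': array([ 0.18208188, -0.59728218,  0.23015829]), 'tool_rot': array([-2.52345198e+00,  1.86906795e+00,  2.21175119e-03]), 'contact_force': array([-0.29091738, -0.19233605,  0.89600416]), 'wrist_torque': array([-0.01197698,  0.01218393,  0.01074346]), 'opening': 0.08516974167242178}
```

View pics/top0.png

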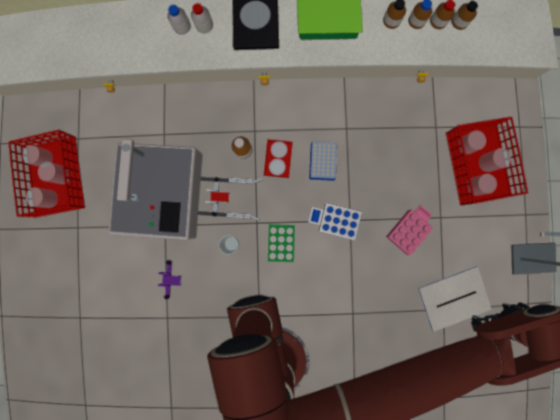

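View pics/scene0.png

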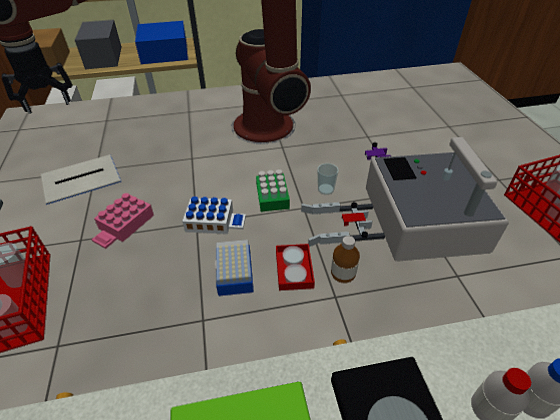

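The top view shows the rack at about (341,222) with its tongue to the left, and the bay mouth near (258,200). The tip box is at (323,160), the tray at (279,158), the stand at (281,243), the bottle at (241,147) and the beaker at (229,244). The pink and purple items are the look-alikes. Next I'll measure these with crops and masks.

```bash
cat > h.py <<'E'
import numpy as np, cv2
from scipy.spatial.transform import Rotation as R
from station import ctrl, get_image, calibration, job
def ray(n,uv):
    c=calibration(n); K=c['mtx']; k=c['k1']
    d=(np.atleast_2d(uv).astype(float)-[K[0,2],K[1,2]])/[K[0,0],K[1,1]]
    s=d.copy()
    for _ in range(20): s=d/(1+k*(s**2).sum(1,keepdims=True))
    v=np.c_[s[:,0],-s[:,1],-np.ones(len(s))]
    return c['origin'],R.from_rotvec(c['rotation']).apply(v)
def onz(n,uv,z):
    o,v=ray(n,uv); return o+v*((z-o[2])/v[:,2])[:,None]
def proj(n,P):
    c=calibration(n);K=c['mtx'];p=R.from_rotvec(c['rotation']).inv().apply(np.atleast_2d(P)-c['origin'])
    s=np.c_[p[:,0],-p[:,1]]/-p[:,2:]; s=s*(1+c['k1']*(s**2).sum(1,keepdims=True))
    return s*[K[0,0],K[1,1]]+[K[0,2],K[1,2]]
E
python3 - <<'E'
from h import *
im=cv2.imread('pics/top0.png')
c=im[120:280,100:380]; cv2.imwrite('pics/topz.png',cv2.resize(c[:, 90:270],None,fx=4.4,fy=3.7*4.4/3.7*0.85,interpolation=cv2.INTER_CUBIC)[:600])
s=cv2.imread('pics/scene0.png'); cv2.imwrite('pics/scz.png',cv2.resize(s[150:300,170:400],None,fx=3.4,fy=3.4,interpolation=cv2.INTER_CUBIC))
hsv=cv2.cvtColor(im,cv2.COLOR_BGR2HSV)
def comps(name,lo,hi,z,amin=15):
    m=cv2.inRange(hsv,np.array(lo),np.array(hi)); m[:110]=0; m[290:]=0
    n,l,st,ce=cv2.connectedComponentsWithStats(m)
    for i in range(1,n):
        if st[i,4]>=amin:
            cs,_=cv2.findContours((l==i).astype(np.uint8),0,2); r=cv2.minAreaRect(cs[0])
            b=cv2.boxPoints(r); print(name,st[i,4],ce[i].round(1),onz('top',ce[i],z)[0].round(4)[:2], np.round(b,0).tolist())
comps('blue',(100,120,60),(128,255,255),.055,8)
comps('green',(55,80,50),(90,255,255),.04,60)
comps('red',(0,150,80),(8,255,255),.026,20)
comps('amber',(8,120,40),(20,255,200),.1,20)
E
```

```text
blue 38 [321.6 178.3] [ 0.5786 -0.1704] [[310.0, 178.0], [310.0, 176.0], [333.0, 178.0], [333.0, 180.0]]
blue 22 [329.9 209.1] [ 0.4823 -0.1928] [[328.0, 207.0], [332.0, 207.0], [332.0, 211.0], [328.0, 211.0]]
blue 23 [338.1 211.2] [ 0.475  -0.2179] [[336.0, 209.0], [340.0, 209.0], [340.0, 214.0], [336.0, 214.0]]
blue 74 [315.2 215.4] [ 0.4643 -0.1468] [[311.0, 220.0], [313.0, 209.0], [320.0, 211.0], [317.0, 221.0]]
blue 22 [346.7 213.5] [ 0.4672 -0.2444] [[344.0, 214.0], [346.0, 210.0], [350.0, 214.0], [346.0, 216.0]]
blue 25 [355.  215.6] [ 0.46 -0.27] [[353.0, 213.0], [357.0, 213.0], [357.0, 218.0], [353.0, 218.0]]
blue 23 [327.8 218. ] [ 0.455  -0.1855] [[326.0, 216.0], [330.0, 216.0], [330.0, 220.0], [326.0, 220.0]]
blue 22 [336.1 220.1] [ 0.4479 -0.2108] [[334.0, 218.0], [338.0, 218.0], [338.0, 222.0], [334.0, 222.0]]
blue 24 [344.7 222.1] [ 0.4408 -0.2371] [[342.0, 220.0], [347.0, 220.0], [347.0, 224.0], [342.0, 224.0]]
blue 24 [353.  224.3] [ 0.4333 -0.2627] [[351.0, 222.0], [355.0, 222.0], [355.0, 227.0], [351.0, 227.0]]
blue 23 [325.6 226.8] [ 0.4281 -0.1776] [[323.0, 225.0
[... 491 characters left out ...]
8] [ 0.6268 -0.6993] [[445.0, 128.0], [512.0, 114.0], [528.0, 192.0], [460.0, 206.0]]
red 3048 [ 53.5 172.5] [0.6306 0.7103] [[6.0, 136.0], [74.0, 128.0], [84.0, 210.0], [17.0, 219.0]]
red 203 [268.5 158. ] [ 0.6514 -0.0062] [[264.0, 175.0], [265.0, 140.0], [275.0, 140.0], [274.0, 175.0]]
red 197 [286.8 159.3] [ 0.6456 -0.0642] [[278.0, 176.0], [283.0, 141.0], [293.0, 142.0], [288.0, 177.0]]
red 51 [ 24.  175.1] [0.6265 0.8206] [[21.0, 160.0], [23.0, 160.0], [27.0, 191.0], [25.0, 191.0]]
red 150 [219.3 196.3] [0.5342 0.1526] [[210.0, 200.0], [211.0, 191.0], [228.0, 193.0], [228.0, 201.0]]
amber 149 [241.9 148.1] [0.6716 0.0699] [[230.0, 144.0], [245.0, 137.0], [252.0, 150.0], [237.0, 158.0]]
```

View pics/topz.png

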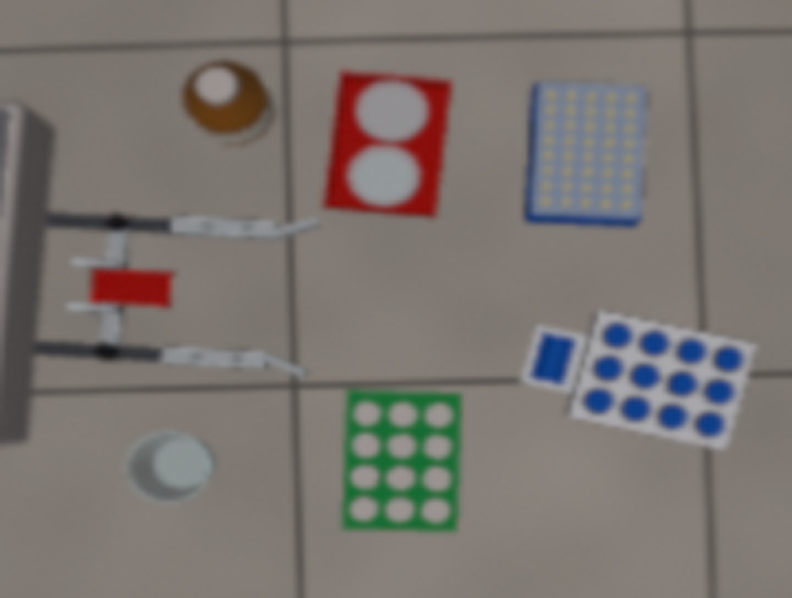

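View pics/scz.png

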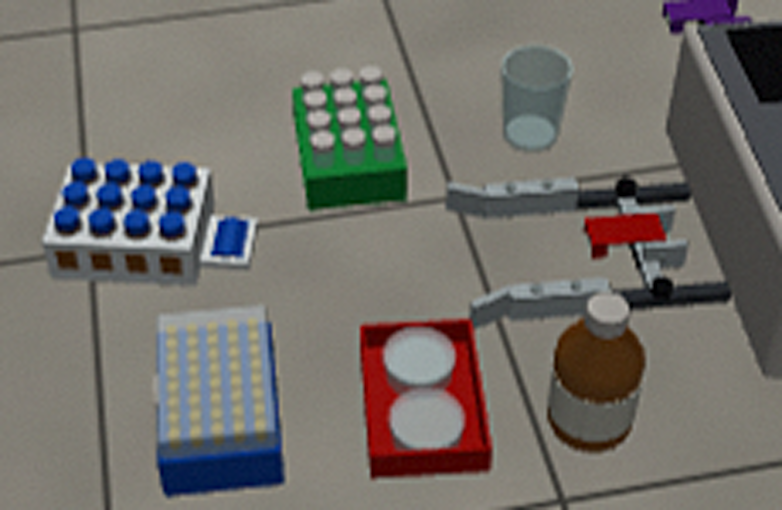

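Run:
```python
from h import *
im=cv2.imread('pics/top0.png')
cv2.imwrite('pics/rail.png',cv2.resize(im[168:228,195:267],None,fx=10,fy=10,interpolation=cv2.INTER_CUBIC))
s=cv2.imread('pics/scene0.png'); cv2.imwrite('pics/rail_s.png',cv2.resize(s[190:260,295:400],None,fx=7.5,fy=7.5,interpolation=cv2.INTER_CUBIC))
```

```text
(no output)
```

View pics/rail.png

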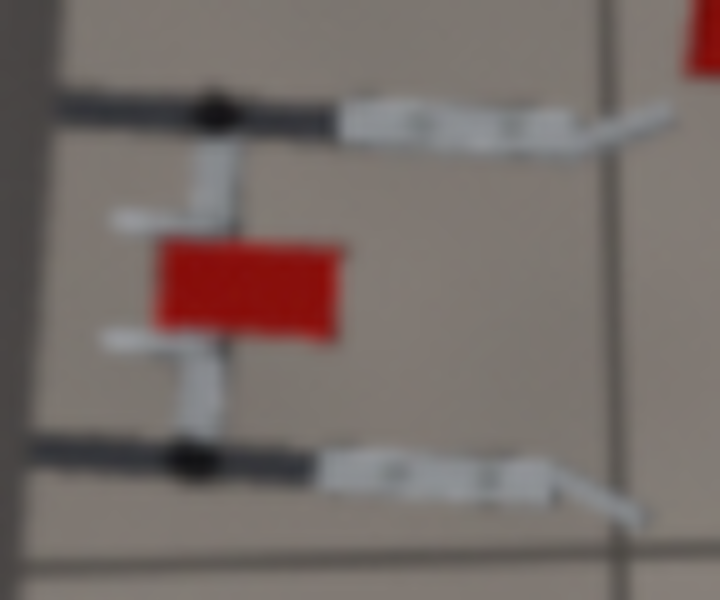

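View pics/rail_s.png

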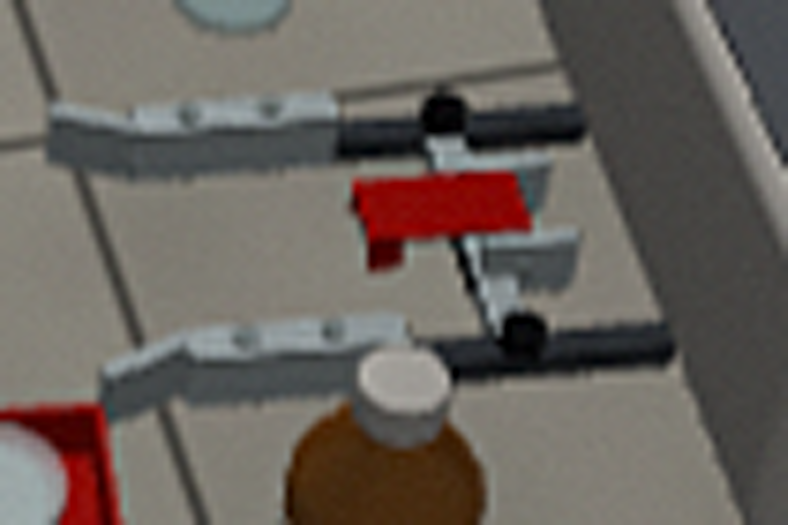

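Run:
```python
from h import *
T=lambda p:(np.array(p)+.5)/10-.5+[195,168]
S=lambda p:(np.array(p)+.5)/7.5-.5+[295,190]
z=.026
for nm,c,p in [('topHi outer',"top",T([[345,98],[575,108]])),('topHi inner(bench?)',"top",T([[345,145],[570,155]])),('topLo inner',"top",T([[318,452],[550,460]])),
 ('topLo outer',"top",T([[318,488],[545,500]])),
 ('scHi inner','scene',S([[190,328],[405,313]])),('scLo inner','scene',S([[135,132],[338,122]])),('tips top','top',T([[672,105],[642,520]])),('tips sc','scene',S([[105,375],[50,105]]))]:
    P=onz(c,p,z)[:,:2]; print(nm,P.round(4).tolist(),'ang',np.degrees(np.arctan2(-(P[0]-P[1])[0],(P[0]-P[1])[1])).round(2))
# red arm top, z~?
print(onz('top',T([[165,240],[160,325],[338,340],[342,250]]),.035).round(4))
# rack
im=cv2.imread('pics/top0.png');hsv=cv2.cvtColor(im,cv2.COLOR_BGR2HSV)
m=cv2.inRange(hsv,np.array((100,120,60)),np.array((128,255,255)));m[:200]=0;m[250:]=0
n,l,st,ce=cv2.connectedComponentsWithStats(m)
C=[ce[i] for i in range(1,n) if 15<st[i,4]<40]; print(len(C))
P=onz('top',C,.055)[:,:2]; c=P.mean(0); u,s,v=np.linalg.svd(P-c); d=v[0]*np.sign(v[0][1]); print('rack',c,d,np.degrees(np.arctan2(-d[0],d[1])))
# scene check
im=cv2.imread('pics/scene0.png');hsv=cv2.cvtColor(im,cv2.COLOR_BGR2HSV)
m=cv2.inRange(hsv,np.array((100,120,60)),np.array((128,255,255)))
n,l,st,ce=cv2.connectedComponentsWithStats(m)
for i in range(1,n):
    if 180<ce[i][0]<245 and 190<ce[i][1]<235 and st[i,4]>10: print(st[i,4],ce[i].round(1),onz('scene',ce[i],.05)[0,:2].round(4))
# obstacles: scene & top corners
zt=lambda p:(np.array(p)+.5)/[4.4,3.74]-.5+[190,120]
for nm,p,zz in [('stand',[[348,392],[460,394],[458,530],[343,528]],.04),('tray',[[342,72],[452,80],[435,216],[323,208]],.026),('tip',[[540,84],[648,86],[640,218],[528,214]],.06)]:
    P=onz('top',zt(p),zz)[:,:2];print(nm,P.round(4).tolist(),P.mean(0).round(4),np.linalg.norm(np.diff(P,axis=0),axis=1).round(3))
zs=lambda p:(np.array(p)+.5)/3.4-.5+[170,150]
for nm,p,zz in [('stand bench',[[310,208],[407,200]],0),('tray top',[[361,325],[470,322],[490,460],[372,468]],.026),('tip bench',[[168,494],[283,482]],0),('bottle base',[[594,430]],0),('beaker base',[[530,132]],0)]:
    P=onz('scene',zs(p),zz)[:,:2];print(nm,P.round(4).tolist(),P.mean(0).round(4))
```

```text
topHi outer [[0.5934, 0.1205], [0.588, 0.0475]] ang -4.26
topHi inner(bench?) [[0.5785, 0.1208], [0.5731, 0.0494]] ang -4.29
topLo inner [[0.4813, 0.1314], [0.4767, 0.058]] ang -3.58
topLo outer [[0.47, 0.1317], [0.4642, 0.0599]] ang -4.61
scHi inner [[0.5716, 0.0504], [0.5795, 0.124]] ang 173.84
scLo inner [[0.4743, 0.0568], [0.4841, 0.1304]] ang 172.41
tips top [[0.588, 0.0167], [0.457, 0.0295]] ang -95.56
tips sc [[0.5865, 0.0169], [0.4541, 0.03]] ang -95.66
[[0.5491 0.1772 0.035 ]
 [0.5224 0.1793 0.035 ]
 [0.516  0.123  0.035 ]
 [0.5443 0.1212 0.035 ]]
12
rack [ 0.4442423  -0.22391958] [0.27840889 0.96046264] -16.165265341036424
115 [191.6 206.1] [ 0.4297 -0.2646]
116 [201.6 206.9] [ 0.4381 -0.2387]
109 [211.6 207.6] [ 0.446  -0.2127]
110 [221.7 208.2] [ 0.4538 -0.1867]
92 [237.2 219.2] [ 0.5029 -0.1515]
stand [[0.4406, -0.0021], [0.4367, -0.0813], [0.3238, -0.0766], [0.3278, 0.0045]] [ 0.3822 -0.0389] [0.079 0.113 0.081]
tray [[0.7132, -0.0041], [0.704, -0.0836], [0.5877, -0.068], [0.5968, 0.0124]] [ 0.6504 -0.0358] [0.08  0.117 0.081]
tip [[0.6918, -0.1451], [0.6882, -0.2214], [0.5779, -0.2116], [0.5834, -0.1331]] [ 0.6353 -0.1778] [0.076 0.111 0.079]
stand bench [[0.4334, -0.0804], [0.4402, -0.0001]] [ 0.4368 -0.0403]
tray top [[0.5885, -0.0673], [0.6016, 0.0113], [0.7218, -0.0057], [0.7126, -0.084]] [ 0.6561 -0.0364]
tip bench [[0.6881, -0.22], [0.6939, -0.1422]] [ 0.691  -0.1811]
bottle base [[0.6941, 0.0783]] [0.6941 0.0783]
beaker base [[0.3783, 0.1231]] [0.3783 0.1231]
```

```bash
cat >> h.py <<'E'
def tgt(x,y,z,ang,tilt=(0,0)):
    """delta in tool axes to world TCP (x,y,z), tool x at heading ang deg, pointing down"""
    o=ctrl.get_obs(); Rc=R.from_rotvec(o['tool_rot'])
    a=np.radians(ang); X=np.array([np.cos(a),np.sin(a),0]);Z=np.array([0,0,-1.]);Rt=R.from_matrix(np.c_[X,np.cross(Z,X),Z])
    print('turn',np.degrees((Rc.inv()*Rt).as_rotvec()).round(2),'shift',Rc.inv().apply(np.array([x,y,z])-o['tool_pos']).round(4))
def st():
    o=ctrl.get_obs();x=R.from_rotvec(o['tool_rot']).as_matrix()
    print('t',round(o['t'],2),'pos',o['tool_pos'].round(4),'ang',np.degrees(np.arctan2(x[1,0],x[0,0])).round(2),'z',x[:,2].round(4),'F',o['contact_force'].round(2),'T',o['wrist_torque'].round(2),'open',o['opening'].round(4))
E
python3 -c "
from h import *
st(); tgt(.3606,-.1997,.12,-106.2)"
```

```text
Traceback (most recent call last):
  File "h.py", line 24, in st
    print('t',round(o['t'],2),'pos',o['tool_pos'].round(4),'ang',np.degrees(np.arctan2(x[1,0],x[0,0])).round(2),'z',x[:,2].round(4),'F',o['contact_force'].round(2),'T',o['wrist_torque'].round(2),'open',o['opening'].round(4))
                                                                                                                                                                                                          ^^^^^^^^^^^^^^^^^^
AttributeError: 'float' object has no attribute 'round'
```

```bash
sed -i "s/o\['opening'\].round(4)/round(o['opening'],4)/" h.py
python3 -c "
from h import *
st(); tgt(.3606,-.1997,.12,-106.2)"
```

```text
t 0.1 pos [ 0.1821 -0.5973  0.2302] ang -73.05 z [-3.0e-04  1.9e-03 -1.0e+00] F [-0.29 -0.19  0.9 ] T [-0.01  0.01  0.01] open 0.0852
turn [2.000e-02 1.100e-01 3.315e+01] shift [-0.3281 -0.2866  0.1109]
```

Emit:
{"method": "jog_arm", "body": {"deltas": [[[0,0.1,33.15],[-0.328,-0.2865,0.11],0.07],[[0,0.1,33.15],[-0.328,-0.2865,0.11],0.07],[[0,0.1,33.15],[-0.328,-0.2865,0.11],0.07],[[0,0.1,33.15],[-0.328,-0.2865,0.11],0.07],[[0,0.1,33.15],[-0.328,-0.2865,0.11],0.07],[[0,0.1,33.15],[-0.328,-0.2865,0.11],0.07],[[0,0.1,33.15],[-0.328,-0.2865,0.11],0.07],[[0,0.1,33.15],[-0.328,-0.2865,0.11],0.07],[[0,0.1,33.15],[-0.328,-0.2865,0.11],0.07],[[0,0.1,33.15],[-0.328,-0.2865,0.11],0.07],[[0,0.1,33.15],[-0.328,-0.2865,0.11],0.07],[[0,0.1,33.15],[-0.328,-0.2865,0.11],0.07]]}}

```text
t: 1.1
tool_pos: [0.3606, -0.1952, 0.1186]
tool_rot: [1.894, -2.506, -0.006]
contact_force: [-0.1, -0.3, 0.1]
opening: 0.0702
```

```bash
python3 -c "
from h import *
st(); tgt(.3606,-.1997,.008,-106.2)"
```

```text
t 1.1 pos [ 0.3606 -0.1952  0.1186] ang -105.85 z [-0.0025  0.0029 -1.    ] F [-0.1  -0.32  0.13] T [-0.04  0.03 -0.02] open 0.0702
turn [0.18 0.12 0.35] shift [ 0.0046 -0.0016  0.1105]
```

Emit:
{"method": "jog_arm", "body": {"deltas": [[[0,0,0],[0,0,0.035],0.07],[[0,0,0],[0,0,0.07],0.07],[[0,0,0],[0,0,0.095],0.07],[[0,0,0],[0,0,0.107],0.07],[[0,0,0],[0,0,0.107],0.07],[[0,0,0],[0,0,0.107],0.07]]}}

```text
t: 1.6
tool_pos: [0.36, -0.2006, 0.0138]
tool_rot: [1.885, -2.511, -0.001]
contact_force: [0.4, -0.5, 0.3]
opening: 0.07
```

Run:
```python
from h import *
st()
for n in("scene","top"): cv2.imwrite(f"pics/{n}1.png",get_image(n)[:,:,::-1])
s=cv2.imread('pics/scene1.png'); cv2.imwrite('pics/sc1z.png',cv2.resize(s[120:280,130:300],None,fx=3.7,fy=3.7,interpolation=cv2.INTER_CUBIC))
```

```text
t 1.6 pos [ 0.36   -0.2006  0.0138] ang -106.22 z [-1.6e-03 -6.0e-04 -1.0e+00] F [ 0.45 -0.47  0.26] T [-0.06 -0.04  0.07] open 0.07
```

View pics/sc1z.png

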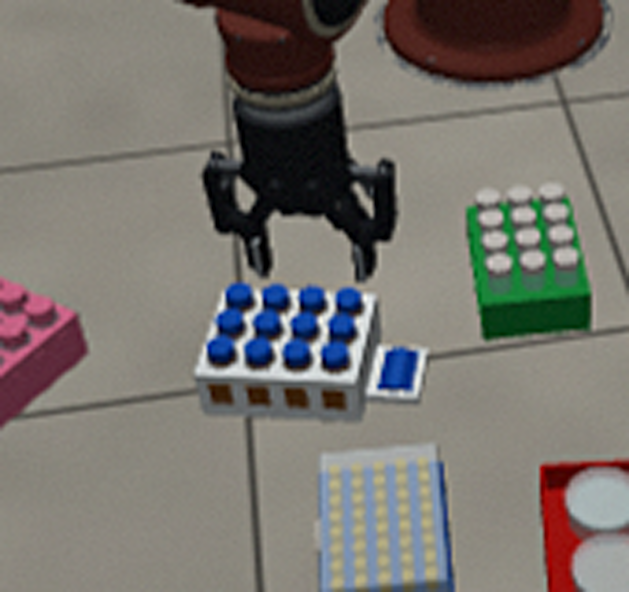

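View pics/top1.png

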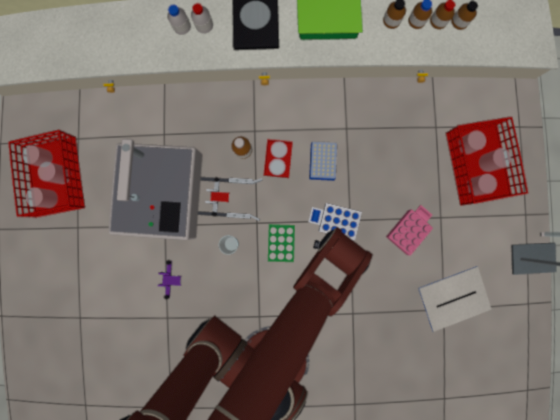

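The fingers stand behind the rack's left face, centred on it. I'll close most of the gap now, slowly at the end.

Emit:
{"method": "jog_arm", "body": {"deltas": [[[0,0,0],[0,-0.006,0.004],0.07],[[0,0,0],[0,-0.012,0.004],0.07],[[0,0,0],[0,-0.017,0.004],0.07],[[0,0,0],[0,-0.02,0.004],0.07],[[0,0,0],[0,-0.022,0.004],0.07],[[0,0,0],[0,-0.024,0.004],0.07]]}}

```text
t: 2.2
tool_pos: [0.3841, -0.2077, 0.0107]
tool_rot: [1.886, -2.511, 0.003]
contact_force: [-0.9, -0.4, 0.1]
opening: 0.07
```

Emit:
{"method": "jog_arm", "body": {"deltas": [[[0,0,0],[0,-0.0015,0],0.07],[[0,0,0],[0,-0.003,0],0.07],[[0,0,0],[0,-0.0045,0],0.07],[[0,0,0],[0,-0.006,0],0.07]]}}

```text
t: 2.53
tool_pos: [0.389, -0.2089, 0.0102]
tool_rot: [1.886, -2.51, -0.0]
contact_force: [-6.3, 1.3, 4.6]
opening: 0.0702
```

Run:
```python
from h import *
st()
```

```text
t 2.53 pos [ 0.389  -0.2089  0.0102] ang -106.18 z [-0.0016 -0.001  -1.    ] F [-6.28  1.34  4.6 ] T [0.32 0.8  0.21] open 0.0702
```

Emit:
{"method": "jog_arm", "body": {"deltas": [[[0,0,-0.4],[0,-0.002,0],0.07],[[0,0,-0.8],[0,-0.004,0],0.07],[[0,0,-1.2],[0,-0.006,0],0.07],[[0,0,-1.6],[0,-0.008,0],0.07]]}}

```text
t: 2.87
tool_pos: [0.3956, -0.211, 0.01]
tool_rot: [1.92, -2.482, -0.003]
contact_force: [-6.6, 0.9, 4.9]
opening: 0.0697
```

Run:
```python
from h import *
st()
s=get_image('scene')[:,:,::-1]; cv2.imwrite('pics/sc2z.png',cv2.resize(s[120:280,130:300],None,fx=3.7,fy=3.7,interpolation=cv2.INTER_CUBIC))
```

```text
t 2.87 pos [ 0.3956 -0.211   0.01  ] ang -104.56 z [-4.4e-03 -6.0e-04 -1.0e+00] F [-6.59  0.89  4.9 ] T [ 0.06  0.9  -0.08] open 0.0697
```

View pics/sc2z.png

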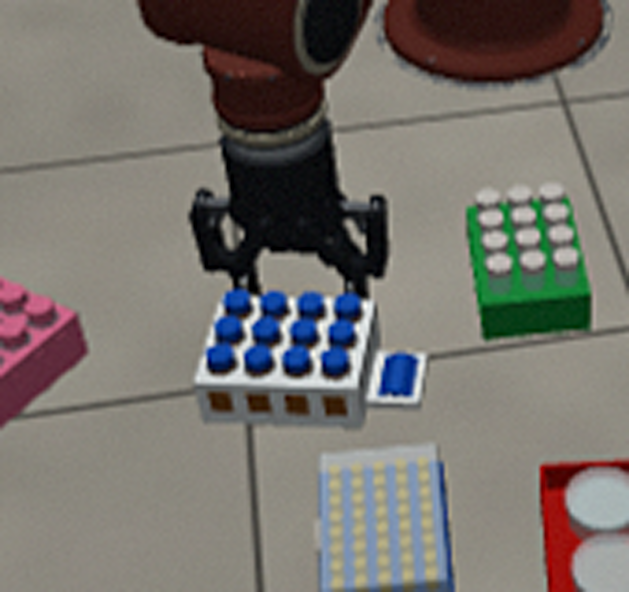

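Emit:
{"method": "jog_arm", "body": {"deltas": [[[0,0,-0.4],[0,-0.0025,-0.0001],0.07],[[0,0,-0.9],[0,-0.005,-0.0002],0.07],[[0,0,-1.4],[0,-0.0075,-0.0003],0.07],[[0,0,-1.9],[0,-0.01,-0.0004],0.07],[[0,0,-2.4],[0,-0.0125,-0.0005],0.07],[[0,0,-2.9],[0,-0.015,-0.0005],0.07],[[0,0,-3.4],[0,-0.0175,-0.0005],0.07],[[0,0,-4.0],[0,-0.02,-0.0005],0.07]]}}

```text
t: 3.58
tool_pos: [0.4167, -0.2164, 0.0107]
tool_rot: [2.007, -2.415, 0.002]
contact_force: [-3.2, -0.5, -1.4]
opening: 0.0697
```

```bash
cat >> h.py <<'E'
O=np.array([.5327,.1467]); A=np.radians(-5.3); YD=np.array([-np.sin(A),np.cos(A)]); XD=np.array([np.cos(A),np.sin(A)])
def chg(p): d=np.asarray(p)[...,:2]-O; return np.stack([d@XD,d@YD],-1)
def world(x,y): return O+x*XD+y*YD
E
python3 - <<'E'
from h import *
st(); p=ctrl.get_obs()['tool_pos'];print(chg(p)); tgt(.4411,-.2234,.01,-95.3)
s=get_image('scene')[:,:,::-1]; cv2.imwrite('pics/sc3z.png',cv2.resize(s[120:280,130:300],None,fx=3.7,fy=3.7,interpolation=cv2.INTER_CUBIC))
E
```

```text
t 3.58 pos [ 0.4167 -0.2164  0.0107] ang -100.55 z [-1.0e-04 -1.7e-03 -1.0e+00] F [-3.21 -0.53 -1.35] T [ 0.02  0.4  -0.  ] open 0.0697
[-0.08199503 -0.37231159]
turn [-0.   -0.09 -5.25] shift [ 0.0024 -0.0253  0.0007]
```

View pics/sc3z.png

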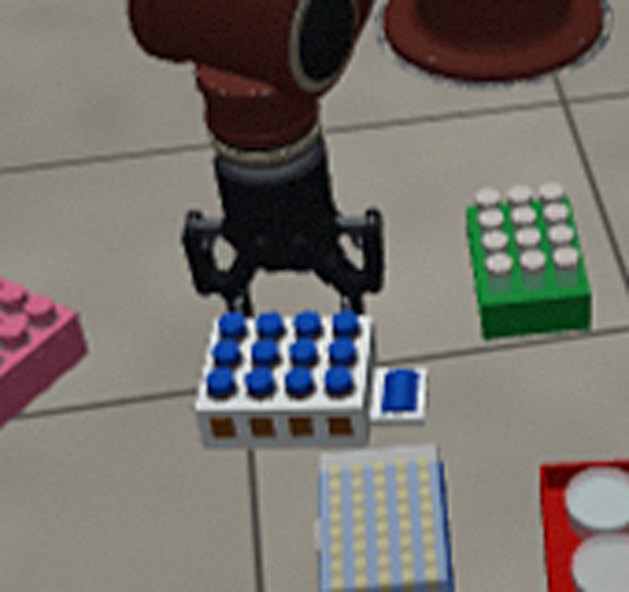

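Emit:
{"method": "jog_arm", "body": {"deltas": [[[0,0,-0.5],[0,-0.0025,0],0.07],[[0,0,-1.0],[0,-0.005,0],0.07],[[0,0,-1.5],[0,-0.0075,0],0.07],[[0,0,-2.0],[0,-0.01,0],0.07],[[0,0,-2.6],[0,-0.0125,0],0.07],[[0,0,-3.2],[0,-0.015,0],0.07],[[0,0,-3.8],[0,-0.0175,0],0.07],[[0,0,-4.4],[0,-0.02,0],0.07],[[0,0,-5.0],[0,-0.0225,0],0.07],[[0,0,-5.3],[0,-0.0245,0],0.07],[[0,0,-5.3],[0,-0.0245,0],0.07]]}}

```text
t: 4.55
tool_pos: [0.4412, -0.221, 0.011]
tool_rot: [2.117, -2.321, 0.003]
contact_force: [-1.7, -0.7, -0.2]
opening: 0.0702
```

Run:
```python
from h import *
st(); p=ctrl.get_obs()['tool_pos'];print(chg(p)); tgt(.4411,-.2234,.01,-95.3)
```

```text
t 4.55 pos [ 0.4412 -0.221   0.011 ] ang -95.27 z [ 0.001  -0.0018 -1.    ] F [-1.68 -0.7  -0.17] T [-0.01  0.3   0.06] open 0.0702
[-0.05712191 -0.37458869]
turn [-0.07 -0.1   0.03] shift [ 0.0024 -0.0001  0.001 ]
```

Now I'll back off in +tool y, rise, and measure from the top.

Emit:
{"method": "jog_arm", "body": {"deltas": [[[0,0,0],[0,0.005,0],0.07],[[0,0,0],[0,0.02,0],0.07],[[0,0,0],[0,0.035,-0.02],0.07],[[0,0,0],[0,0.035,-0.06],0.07],[[0,0,0],[0,0.035,-0.1],0.07],[[0,0,0],[0.04,0.035,-0.12],0.07],[[0,0,0],[0.08,0.035,-0.12],0.07],[[0,0,0],[0.12,0.035,-0.12],0.07],[[0,0,0],[0.12,0.035,-0.12],0.07]]}}

```text
t: 5.3
tool_pos: [0.3949, -0.3433, 0.1334]
tool_rot: [2.109, -2.325, 0.014]
contact_force: [-0.1, 1.1, -0.3]
opening: 0.0699
```

```bash
cat >> h.py <<'E'
def rack(z=.055,save=None):
    im=get_image('top')[:,:,::-1].copy()
    if save: cv2.imwrite(save,im)
    hsv=cv2.cvtColor(im,cv2.COLOR_BGR2HSV)
    m=cv2.inRange(hsv,np.array((100,120,60)),np.array((128,255,255)));m[:165]=0;m[280:]=0
    n,l,st_,ce=cv2.connectedComponentsWithStats(m)
    C=[ce[i] for i in range(1,n) if 14<st_[i,4]<40 and 205<ce[i][0]<400]
    P=onz('top',C,z)[:,:2]; print(len(C))
    rc=cv2.minAreaRect((P*1e4).astype(np.float32))
    c=P.mean(0); u,s,v=np.linalg.svd(P-c); d=v[0]*np.sign(v[0][1]); a=np.degrees(np.arctan2(-d[0],d[1]))
    print('rack mean',c.round(4),'rect',np.round(np.array(rc[0])/1e4,4),np.round(np.array(rc[1])/1e4,4),'ang',a.round(2),'chg',chg(c).round(4),'rel',(a+5.3).round(2))
E
python3 - <<'E'
from h import *
st(); rack(save='pics/top3.png')
E
```

```text
t 5.3 pos [ 0.3949 -0.3433  0.1334] ang -95.57 z [ 0.0042 -0.0081 -1.    ] F [-0.15  1.12 -0.32] T [0.02 0.06 0.01] open 0.0699
13
rack mean [ 0.504  -0.2219] rect [ 0.5224 -0.2171] [0.1034 0.1033] ang -40.78 chg [ 0.0055 -0.3696] rel -35.48
```

View pics/top3.png

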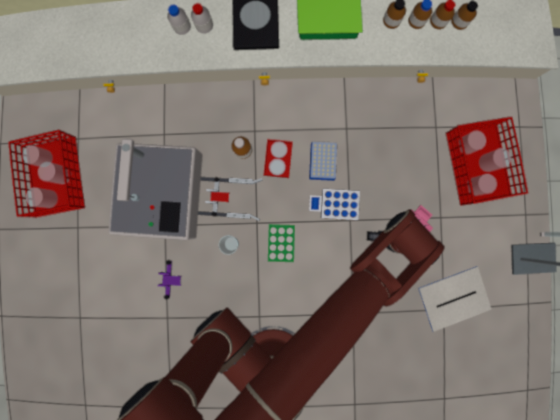

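```bash
sed -i "s/m\[:165\]=0/m[:184 if ROI else 165]=0/; s/def rack(z=.055,save=None)/def rack(z=.055,save=None,ROI=1)/" h.py
python3 - <<'E'
from h import *
rack()
E
```

```text
12
rack mean [ 0.4978 -0.2262] rect [ 0.4978 -0.2262] [0.0808 0.0561] ang -5.16 chg [-3.000e-04 -3.745e-01] rel 0.14
```

Run:
```python
from h import *
w=world(0,-.472); print(w); tgt(*w,.1,-5.3); 
print(onz('top',[[388,238],[410,208],[432,212]],.05))
```

```text
[ 0.48910108 -0.32328206]
turn [-1.000e-02 -1.700e-01 -9.015e+01] shift [-0.0239 -0.0925  0.0316]
[[ 0.38738645 -0.37165395  0.05      ]
 [ 0.47864193 -0.44518666  0.05      ]
 [ 0.4640169  -0.5154862   0.05      ]]
```

Emit:
{"method": "jog_arm", "body": {"deltas": [[[0,0,-7],[-0.006,-0.03,0],0.06],[[0,0,-14],[-0.012,-0.06,0],0.06],[[0,0,-21],[-0.024,-0.0925,0],0.06],[[0,0,-28],[-0.024,-0.0925,0],0.06],[[0,0,-35],[-0.024,-0.0925,0],0.06],[[0,0,-42],[-0.024,-0.0925,0],0.06],[[0,0,-49],[-0.024,-0.0925,0],0.06],[[0,0,-56],[-0.024,-0.0925,0.01],0.06],[[0,0,-63],[-0.024,-0.0925,0.02],0.06],[[0,0,-70],[-0.024,-0.0925,0.03],0.06],[[0,0,-77],[-0.024,-0.0925,0.03],0.06],[[0,0,-84],[-0.024,-0.0925,0.03],0.06]]}}

```text
t: 6.4
tool_pos: [0.4886, -0.3193, 0.0996]
tool_rot: [-3.127, 0.297, 0.002]
contact_force: [-0.1, -0.0, 0.7]
opening: 0.0602
```

Run:
```python
from h import *
st();tgt(*world(0,-.472),.013,-5.3)
```

```text
t 6.4 pos [ 0.4886 -0.3193  0.0996] ang -10.86 z [-1.e-03  4.e-04 -1.e+00] F [-0.08 -0.05  0.68] T [0.05 0.02 0.02] open 0.0602
turn [-0.02  0.06 -5.56] shift [0.0013 0.0038 0.0866]
```

Emit:
{"method": "jog_arm", "body": {"deltas": [[[0,0,-3],[0.001,0.002,0.02],0.06],[[0,0,-5.7],[0.001,0.003,0.05],0.06],[[0,0,-5.7],[0.001,0.003,0.075],0.06],[[0,0,-5.7],[0.001,0.003,0.087],0.06],[[0,0,-5.7],[0.001,0.003,0.087],0.06],[[0,0,-5.7],[0.001,0.003,0.087],0.06]]}}

```text
t: 6.9
tool_pos: [0.4893, -0.3239, 0.0138]
tool_rot: [3.137, -0.152, -0.001]
contact_force: [-0.1, -0.5, 1.2]
opening: 0.0601
```

Run:
```python
from h import *
st();tgt(*world(0,-.4435),.01,-5.3)
```

```text
t 6.9 pos [ 0.4893 -0.3239  0.0138] ang -5.57 z [-6.e-04 -7.e-04 -1.e+00] F [-0.05 -0.49  1.19] T [ 0.01 -0.02 -0.01] open 0.0601
turn [ 0.05  0.03 -0.27] shift [-0.0003 -0.0291  0.0038]
```

Now I'll approach until the fingers touch.

Emit:
{"method": "jog_arm", "body": {"deltas": [[[0,0,-0.3],[0,-0.006,0.003],0.06],[[0,0,-0.3],[0,-0.012,0.003],0.06],[[0,0,-0.3],[0,-0.018,0.003],0.06],[[0,0,-0.3],[0,-0.022,0.003],0.06],[[0,0,-0.3],[0,-0.024,0.003],0.06],[[0,0,-0.3],[0,-0.026,0.003],0.06],[[0,0,-0.3],[0,-0.028,0.003],0.06],[[0,0,-0.3],[0,-0.03,0.003],0.06],[[0,0,-0.3],[0,-0.032,0.003],0.06]]}}

```text
t: 7.65
tool_pos: [0.4925, -0.2938, 0.0112]
tool_rot: [3.135, -0.145, 0.001]
contact_force: [-0.2, -2.8, -1.6]
opening: 0.0605
```

Run:
```python
from h import *
st();print(chg(ctrl.get_obs()['tool_pos']))
```

```text
t 7.65 pos [ 0.4925 -0.2938  0.0112] ang -5.29 z [ 2.0e-04 -3.5e-03 -1.0e+00] F [-0.16 -2.84 -1.63] T [-0.45  0.07 -0.03] open 0.0605
[ 0.00067264 -0.44229269]
```

Emit:
{"method": "jog_arm", "body": {"deltas": [[[0,0,0],[0,-0.003,0],0.06],[[0,0,0],[0,-0.006,0],0.06],[[0,0,0],[0,-0.01,0],0.06],[[0,0,0],[0,-0.014,0],0.06],[[0,0,0],[0,-0.018,0],0.06],[[0,0,0],[0,-0.022,0],0.06],[[0,0,0],[0,-0.026,0],0.06],[[0,0,0],[0,-0.03,0],0.06],[[0,0,0],[0,-0.034,0],0.06],[[0,0,0],[0,-0.038,0],0.06],[[0,0,0],[0,-0.042,0],0.06],[[0,0,0],[0,-0.046,0],0.06]]}}

```text
t: 8.65
tool_pos: [0.4969, -0.2471, 0.0111]
tool_rot: [3.136, -0.145, 0.001]
contact_force: [-0.5, -3.6, 0.9]
opening: 0.0601
```

Run:
```python
from h import *
st();print(chg(ctrl.get_obs()['tool_pos']));rack(save='pics/top4.png')
```

```text
t 8.65 pos [ 0.4969 -0.2471  0.0111] ang -5.3 z [ 3.0e-04 -2.1e-03 -1.0e+00] F [-0.53 -3.62  0.94] T [-0.63  0.04 -0.03] open 0.0601
[ 0.00072732 -0.39544067]
9
rack mean [ 0.5032 -0.1676] rect [ 0.5021 -0.1787] [0.0822 0.0559] ang -24.83 chg [-3.000e-04 -3.157e-01] rel -19.53
```

View pics/top4.png

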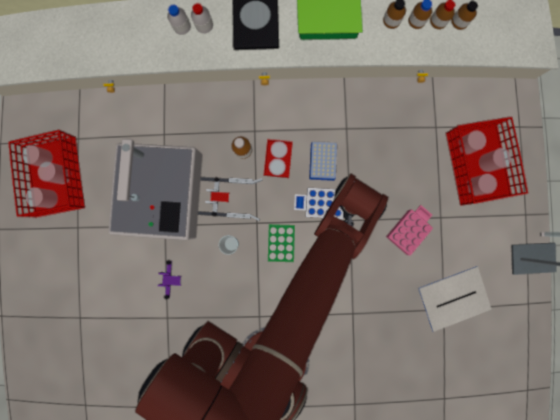

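Run:
```python
s=open('h.py').read()
s=s.replace("    c=P.mean(0); u,s","    b=cv2.boxPoints(rc)/1e4; e=[b[(i+1)%4]-b[i] for i in range(4)]; e=max(e,key=lambda q:np.hypot(*q)); e=e*np.sign(e[1]); print('RECT chg',chg(np.array(rc[0])/1e4).round(4),'rel',(np.degrees(np.arctan2(-e[0],e[1]))+5.3).round(2))\n    c=P.mean(0); u,s",1)
open('h.py','w').write(s)
```

Emit:
{"method": "jog_arm", "body": {"deltas": [[[0,0,0],[0,-0.004,0],0.06],[[0,0,0],[0,-0.008,0],0.06],[[0,0,0],[0,-0.012,0],0.06],[[0,0,0],[0,-0.016,0],0.06],[[0,0,0],[0,-0.02,0],0.06],[[0,0,0],[0,-0.024,0],0.06],[[0,0,0],[0,-0.028,0],0.06],[[0,0,0],[0,-0.032,0],0.06],[[0,0,0],[0,-0.036,0],0.06],[[0,0,0],[0,-0.04,0],0.06],[[0,0,0],[0,-0.044,0],0.06],[[0,0,0],[0,-0.048,0],0.06]]}}

```text
t: 9.7
tool_pos: [0.5013, -0.1994, 0.0111]
tool_rot: [3.136, -0.145, 0.001]
contact_force: [-1.0, -4.8, 1.6]
opening: 0.0601
```

Run:
```python
from h import *
st();print(chg(ctrl.get_obs()['tool_pos']));rack()
```

```text
t 9.7 pos [ 0.5013 -0.1994  0.0111] ang -5.29 z [ 3.0e-04 -2.3e-03 -1.0e+00] F [-0.96 -4.83  1.61] T [-0.76  0.08 -0.03] open 0.0601
[ 0.00071375 -0.34748296]
8
RECT chg [-1.000e-04 -2.784e-01] rel 0.13
rack mean [ 0.508 -0.117] rect [ 0.5069 -0.1305] [0.0809 0.0562] ang -33.79 chg [-0.0003 -0.2649] rel -28.49
```

Emit:
{"method": "jog_arm", "body": {"deltas": [[[0,0,0],[0,-0.004,0],0.06],[[0,0,0],[0,-0.008,0],0.06],[[0,0,0],[0,-0.012,0],0.06],[[0,0,0],[0,-0.016,0],0.06],[[0,0,0],[0,-0.02,0],0.06],[[0,0,0],[0,-0.024,0],0.06],[[0,0,0],[0,-0.028,0],0.06],[[0,0,0],[0,-0.032,0],0.06],[[0,0,0],[0,-0.036,0],0.06],[[0,0,0],[0,-0.04,0],0.06],[[0,0,0],[0,-0.044,0],0.06],[[0,0,0],[0,-0.048,0],0.06]]}}

```text
t: 10.75
tool_pos: [0.5057, -0.1518, 0.011]
tool_rot: [3.136, -0.145, 0.0]
contact_force: [-0.6, -6.3, 1.9]
opening: 0.0601
```

Run:
```python
from h import *
st();print(chg(ctrl.get_obs()['tool_pos']));rack(save='pics/top5.png')
im=cv2.imread('pics/top5.png');cv2.imwrite('pics/top5z.png',cv2.resize(im[130:270,200:380],None,fx=4.2,fy=4.2,interpolation=cv2.INTER_CUBIC))
```

```text
t 10.75 pos [ 0.5057 -0.1518  0.011 ] ang -5.3 z [ 1.0e-04 -2.4e-03 -1.0e+00] F [-0.58 -6.34  1.94] T [-0.81  0.08 -0.02] open 0.0601
[ 0.00064205 -0.29969465]
7
RECT chg [-2.000e-04 -2.315e-01] rel 0.34
rack mean [ 0.5088 -0.0663] rect [ 0.5111 -0.0838] [0.0818 0.056 ] ang -39.09 chg [-0.0041 -0.2143] rel -33.79
```

View pics/top5z.png

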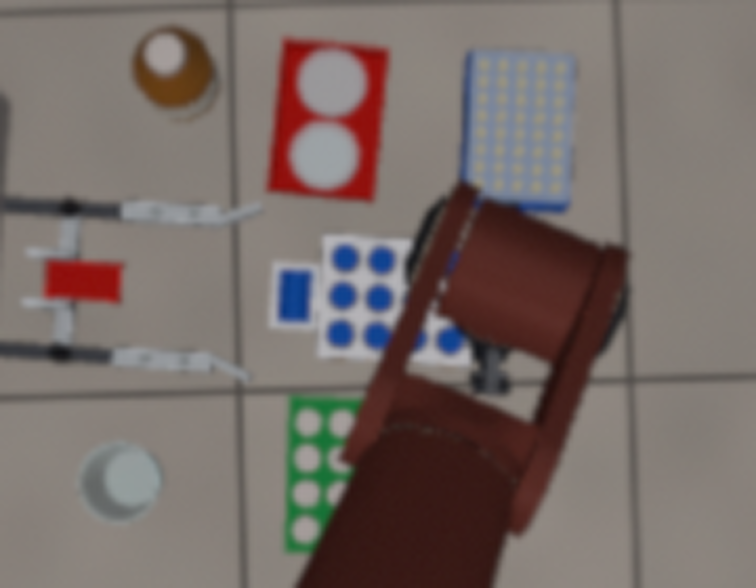

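Emit:
{"method": "jog_arm", "body": {"deltas": [[[0,0,0],[0,0.004,0],0.06],[[0,0,0],[0,0.008,0],0.06],[[0,0,0],[0,0.008,0],0.06],[[0,0,0],[0,0.008,0],0.06]]}}

```text
t: 11.13
tool_pos: [0.5042, -0.1594, 0.01]
tool_rot: [3.138, -0.146, -0.002]
contact_force: [0.3, 0.9, -0.0]
opening: 0.0599
```

Run:
```python
from h import *
st();print(chg(ctrl.get_obs()['tool_pos']))
```

```text
t 11.13 pos [ 0.5042 -0.1594  0.01  ] ang -5.34 z [-1.4e-03 -3.0e-04 -1.0e+00] F [ 0.32  0.85 -0.01] T [ 0.   -0.02 -0.05] open 0.0599
[-1.43433150e-04 -3.07418488e-01]
```

Emit:
{"method": "jog_arm", "body": {"deltas": [[[0,0,0],[0,-0.003,-0.001],0.06],[[0,0,0],[0,-0.0055,-0.001],0.06],[[0,0,0],[0,-0.0075,-0.001],0.06],[[0,0,0],[0,-0.0095,-0.001],0.06],[[0,0,0],[0,-0.012,-0.001],0.06],[[0,0,0],[0,-0.015,-0.001],0.06],[[0,0,0],[0,-0.018,-0.001],0.06],[[0,0,0],[0,-0.021,-0.001],0.06],[[0,0,0],[0,-0.024,-0.001],0.06],[[0,0,0],[0,-0.027,-0.001],0.06],[[0,0,0],[0,-0.03,-0.001],0.06],[[0,0,0],[0,-0.033,-0.001],0.06]]}}

```text
t: 12.13
tool_pos: [0.5079, -0.1265, 0.0117]
tool_rot: [3.136, -0.145, 0.0]
contact_force: [0.3, -2.1, -1.2]
opening: 0.0596
```

Run:
```python
from h import *
st();print(chg(ctrl.get_obs()['tool_pos']));rack()
```

```text
t 12.13 pos [ 0.5079 -0.1265  0.0117] ang -5.3 z [ 0.     -0.0018 -1.    ] F [ 0.31 -2.09 -1.2 ] T [-0.42  0.06  0.05] open 0.0596
[ 0.00055829 -0.27434118]
7
RECT chg [-1.000e-04 -2.057e-01] rel 0.35
rack mean [ 0.5112 -0.0407] rect [ 0.5136 -0.0581] [0.0805 0.0557] ang -39.8 chg [-0.0041 -0.1886] rel -34.5
```

Emit:
{"method": "jog_arm", "body": {"deltas": [[[0,0,0],[0,-0.003,0],0.06],[[0,0,0],[0,-0.006,0],0.06],[[0,0,0],[0,-0.009,0],0.06],[[0,0,0],[0,-0.012,0],0.06],[[0,0,0],[0,-0.015,0],0.06],[[0,0,0],[0,-0.018,0],0.06],[[0,0,0],[0,-0.021,0],0.06],[[0,0,0],[0,-0.024,0],0.06],[[0,0,0],[0,-0.027,0],0.06],[[0,0,0],[0,-0.03,0],0.06],[[0,0,0],[0,-0.033,0],0.06],[[0,0,0],[0,-0.036,0],0.06]]}}

```text
t: 13.18
tool_pos: [0.5113, -0.0907, 0.0117]
tool_rot: [3.136, -0.145, 0.0]
contact_force: [-0.4, -3.7, -0.2]
opening: 0.0601
```

Run:
```python
from h import *
st();print(chg(ctrl.get_obs()['tool_pos']));rack(save='pics/top6.png')
im=cv2.imread('pics/top6.png');cv2.imwrite('pics/top6z.png',cv2.resize(im[160:250,200:320],None,fx=6.5,fy=6.5,interpolation=cv2.INTER_CUBIC))
```

```text
t 13.18 pos [ 0.5113 -0.0907  0.0117] ang -5.3 z [ 1.0e-04 -1.8e-03 -1.0e+00] F [-0.44 -3.72 -0.25] T [-0.53  0.09  0.  ] open 0.0601
[ 0.00059505 -0.23839975]
7
RECT chg [-0.0005 -0.17  ] rel -0.56
rack mean [ 0.5139 -0.0092] rect [ 0.5165 -0.0226] [0.0813 0.0564] ang -39.04 chg [-0.0044 -0.1569] rel -33.74
```

View pics/top6z.png

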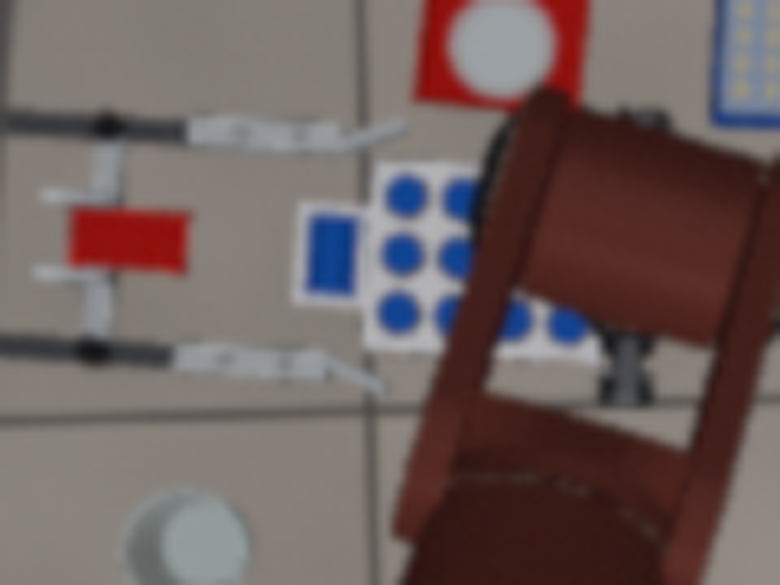

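Emit:
{"method": "jog_arm", "body": {"deltas": [[[0,0,0],[0,-0.0025,-0.0002],0.06],[[0,0,0],[0,-0.005,-0.0002],0.06],[[0,0,0],[0,-0.0075,-0.0002],0.06],[[0,0,0],[0,-0.01,-0.0002],0.06],[[0,0,0],[0,-0.0115,-0.0002],0.06],[[0,0,0],[0,-0.013,-0.0002],0.06],[[0,0,0],[0,-0.0145,-0.0002],0.06],[[0,0,0],[0,-0.016,-0.0002],0.06]]}}

```text
t: 13.9
tool_pos: [0.5126, -0.0749, 0.0117]
tool_rot: [3.137, -0.145, -0.0]
contact_force: [0.1, -2.7, -1.3]
opening: 0.0599
```

Emit:
{"method": "jog_arm", "body": {"deltas": [[[0,0,0],[0,-0.0015,0],0.06],[[0,0,0],[0,-0.003,0],0.06],[[0,0,0],[0,-0.0045,0],0.06],[[0,0,0],[0,-0.006,0],0.06]]}}

```text
t: 14.23
tool_pos: [0.5132, -0.0689, 0.0117]
tool_rot: [3.137, -0.145, -0.0]
contact_force: [0.1, -1.8, -1.5]
opening: 0.06
```

Run:
```python
from h import *
st();print(chg(ctrl.get_obs()['tool_pos']));rack(save='pics/top7.png')
im=cv2.imread('pics/top7.png');cv2.imwrite('pics/top7z.png',cv2.resize(im[160:250,200:320],None,fx=6.5,fy=6.5,interpolation=cv2.INTER_CUBIC))
```

```text
t 14.23 pos [ 0.5132 -0.0689  0.0117] ang -5.31 z [-1.0e-04 -1.6e-03 -1.0e+00] F [ 0.05 -1.85 -1.49] T [-0.41  0.01 -0.02] open 0.06
[ 0.00049871 -0.21647097]
5
RECT chg [-0.0193 -0.1354] rel -35.29
rack mean [0.5089 0.0132] rect [0.501  0.0137] [0.099  0.0448] ang -32.82 chg [-0.0114 -0.1352] rel -27.52
```

View pics/top7z.png

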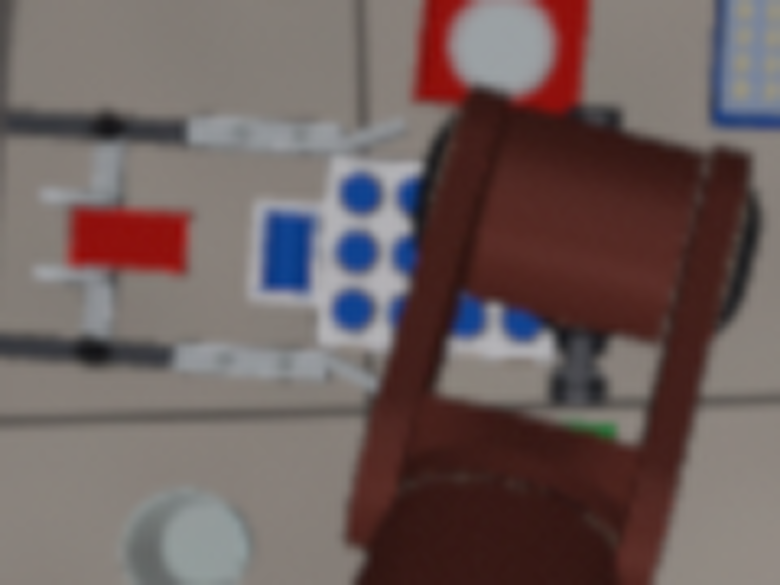

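Emit:
{"method": "jog_arm", "body": {"deltas": [[[0,0,0],[0,-0.0015,0],0.06],[[0,0,0],[0,-0.003,0],0.06],[[0,0,0],[0,-0.0045,0],0.06],[[0,0,0],[0,-0.006,0],0.06]]}}

```text
t: 14.62
tool_pos: [0.5137, -0.0629, 0.0117]
tool_rot: [3.137, -0.145, -0.0]
contact_force: [-1.0, -2.8, -1.4]
opening: 0.0604
```

Emit:
{"method": "jog_arm", "body": {"deltas": [[[0,0,0],[0,-0.0015,0],0.06],[[0,0,0],[0,-0.003,0],0.06],[[0,0,0],[0,-0.0045,0],0.06],[[0,0,0],[0,-0.006,0],0.06]]}}

```text
t: 14.95
tool_pos: [0.5143, -0.0569, 0.0117]
tool_rot: [3.137, -0.145, -0.0]
contact_force: [-0.1, -2.7, -1.1]
opening: 0.0597
```

Emit:
{"method": "jog_arm", "body": {"deltas": [[[0,0,0],[0,-0.0015,0],0.06],[[0,0,0],[0,-0.003,0],0.06],[[0,0,0],[0,-0.0045,0],0.06],[[0,0,0],[0,-0.006,0],0.06]]}}

```text
t: 15.28
tool_pos: [0.5149, -0.051, 0.0117]
tool_rot: [3.137, -0.145, -0.0]
contact_force: [-0.9, -2.4, -1.5]
opening: 0.0601
```

Run:
```python
from h import *
st();print(chg(ctrl.get_obs()['tool_pos']))
im=get_image('top')[:,:,::-1];cv2.imwrite('pics/top8z.png',cv2.resize(im[160:250,200:320],None,fx=6.5,fy=6.5,interpolation=cv2.INTER_CUBIC))
im=get_image('scene')[:,:,::-1];cv2.imwrite('pics/sc8z.png',cv2.resize(im[150:280,230:400],None,fx=4.5,fy=4.5,interpolation=cv2.INTER_CUBIC))
```

```text
t 15.28 pos [ 0.5149 -0.051   0.0117] ang -5.3 z [-1.0e-04 -1.7e-03 -1.0e+00] F [-0.9  -2.41 -1.49] T [-0.38  0.06 -0.03] open 0.0601
[ 0.00051715 -0.19847286]
```

View pics/top8z.png

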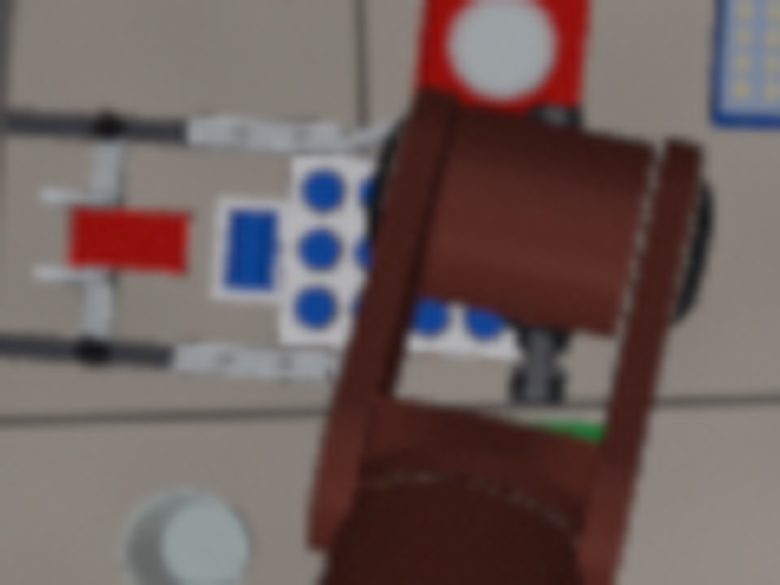

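View pics/sc8z.png

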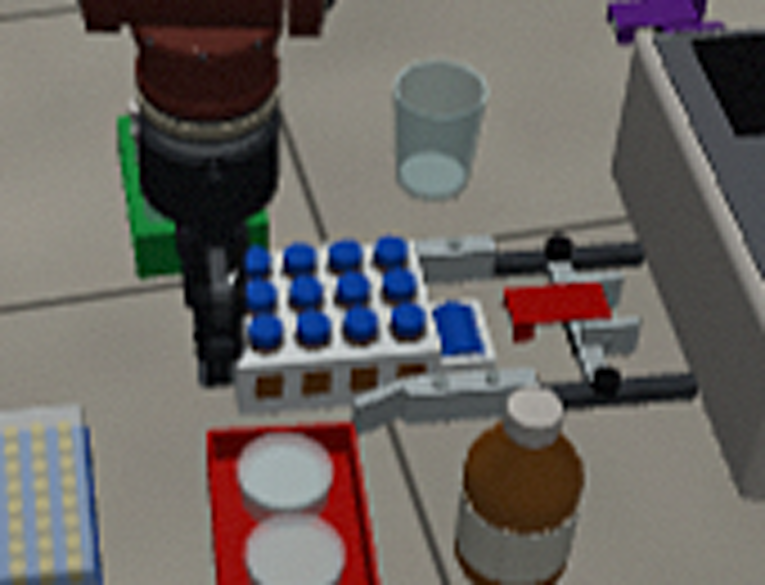

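Emit:
{"method": "jog_arm", "body": {"deltas": [[[0,0,0],[0,-0.001,0],0.06],[[0,0,0],[0,-0.002,0],0.06],[[0,0,0],[0,-0.003,0],0.06],[[0,0,0],[0,-0.004,0],0.06]]}}

```text
t: 15.72
tool_pos: [0.5154, -0.0472, 0.0118]
tool_rot: [3.136, -0.145, 0.0]
contact_force: [-0.8, -3.4, -0.8]
opening: 0.0601
```

Emit:
{"method": "jog_arm", "body": {"deltas": [[[0,0,0],[0,-0.001,0],0.06],[[0,0,0],[0,-0.002,0],0.06],[[0,0,0],[0,-0.003,0],0.06],[[0,0,0],[0,-0.004,0],0.06]]}}

```text
t: 16.05
tool_pos: [0.5157, -0.0432, 0.0118]
tool_rot: [3.136, -0.145, 0.0]
contact_force: [-0.5, -2.7, -0.6]
opening: 0.0599
```

Emit:
{"method": "jog_arm", "body": {"deltas": [[[0,0,0],[0,-0.001,0],0.06],[[0,0,0],[0,-0.002,0],0.06],[[0,0,0],[0,-0.003,0],0.06],[[0,0,0],[0,-0.004,0],0.06]]}}

```text
t: 16.38
tool_pos: [0.5161, -0.0392, 0.0118]
tool_rot: [3.136, -0.145, 0.0]
contact_force: [-0.7, -3.3, -0.1]
opening: 0.0598
```

Emit:
{"method": "jog_arm", "body": {"deltas": [[[0,0,0],[0,-0.001,0],0.06],[[0,0,0],[0,-0.002,0],0.06],[[0,0,0],[0,-0.003,0],0.06],[[0,0,0],[0,-0.004,0],0.06]]}}

```text
t: 16.72
tool_pos: [0.5165, -0.0352, 0.0118]
tool_rot: [3.136, -0.145, 0.0]
contact_force: [-0.2, -3.2, 0.1]
opening: 0.0599
```

Emit:
{"method": "jog_arm", "body": {"deltas": [[[0,0,0],[0,-0.001,0],0.06],[[0,0,0],[0,-0.002,0],0.06],[[0,0,0],[0,-0.003,0],0.06]]}}

```text
t: 16.97
tool_pos: [0.5168, -0.0322, 0.0118]
tool_rot: [3.136, -0.145, 0.0]
contact_force: [0.3, -4.3, 0.8]
opening: 0.0597
```

Emit:
{"method": "jog_arm", "body": {"deltas": [[[0,0,0],[0,-0.001,0],0.06],[[0,0,0],[0,-0.002,0],0.06],[[0,0,0],[0,-0.003,0],0.06]]}}

```text
t: 17.22
tool_pos: [0.5171, -0.0292, 0.0118]
tool_rot: [3.136, -0.145, 0.0]
contact_force: [-1.2, -4.2, 0.8]
opening: 0.0599
```

Emit:
{"method": "jog_arm", "body": {"deltas": [[[0,0,0],[0,-0.001,0],0.06],[[0,0,0],[0,-0.002,0],0.06],[[0,0,0],[0,-0.003,0],0.06]]}}

```text
t: 17.47
tool_pos: [0.5173, -0.0268, 0.0118]
tool_rot: [3.135, -0.145, 0.0]
contact_force: [-0.5, -7.5, -0.4]
opening: 0.0602
```

Emit:
{"method": "jog_arm", "body": {"deltas": [[[0,0,0],[0,-0.001,0],0.06],[[0,0,0],[0,-0.002,0],0.06],[[0,0,0],[0,-0.003,0],0.06]]}}

```text
t: 17.72
tool_pos: [0.5176, -0.0241, 0.0118]
tool_rot: [3.135, -0.145, 0.0]
contact_force: [-0.4, -8.4, 1.1]
opening: 0.0602
```

Run:
```python
from h import *
st();print(chg(ctrl.get_obs()['tool_pos']))
im=get_image('scene')[:,:,::-1];cv2.imwrite('pics/sc9z.png',cv2.resize(im[150:280,230:400],None,fx=4.5,fy=4.5,interpolation=cv2.INTER_CUBIC))
```

```text
t 17.72 pos [ 0.5176 -0.0241  0.0118] ang -5.28 z [ 1.0e-04 -3.8e-03 -1.0e+00] F [-0.45 -8.44  1.09] T [-1.13  0.16 -0.02] open 0.0602
[ 0.0007166  -0.17150356]
```

View pics/sc9z.png

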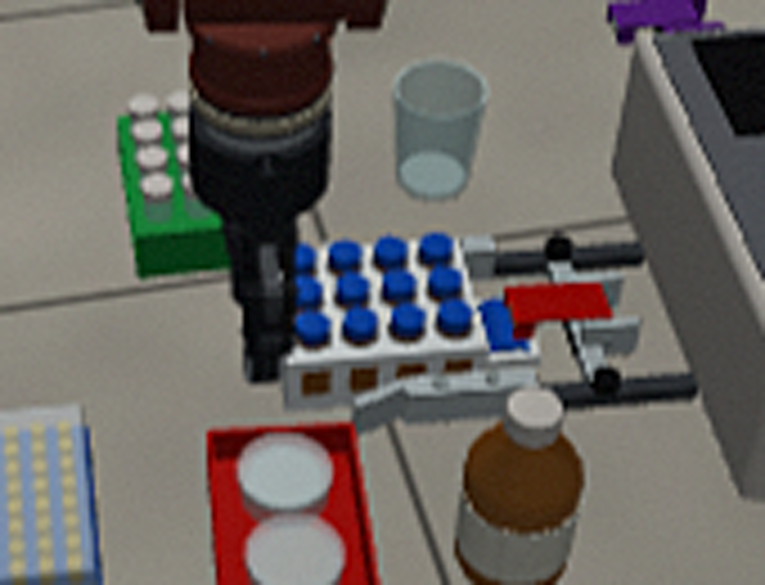

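Emit:
{"method": "jog_arm", "body": {"deltas": [[[0,0,0],[0,-0.001,0],0.06],[[0,0,0],[0,-0.002,0],0.06],[[0,0,0],[0,-0.003,0],0.06]]}}

```text
t: 18.02
tool_pos: [0.5179, -0.0213, 0.0118]
tool_rot: [3.134, -0.145, 0.0]
contact_force: [-0.6, -7.8, 0.8]
opening: 0.0601
```

Emit:
{"method": "jog_arm", "body": {"deltas": [[[0,0,0],[0,-0.001,0],0.06],[[0,0,0],[0,-0.002,0],0.06]]}}

```text
t: 18.18
tool_pos: [0.518, -0.0191, 0.0118]
tool_rot: [3.135, -0.145, 0.0]
contact_force: [-0.2, -6.9, 0.2]
opening: 0.0601
```

Emit:
{"method": "jog_arm", "body": {"deltas": [[[0,0,0],[0,-0.001,0],0.06],[[0,0,0],[0,-0.002,0],0.06]]}}

```text
t: 18.35
tool_pos: [0.5182, -0.017, 0.0118]
tool_rot: [3.135, -0.145, 0.0]
contact_force: [-0.1, -6.9, 0.7]
opening: 0.0599
```

Emit:
{"method": "jog_arm", "body": {"deltas": [[[0,0,0],[0,-0.001,0],0.06],[[0,0,0],[0,-0.002,0],0.06],[[0,0,0],[0,-0.003,0],0.06]]}}

```text
t: 18.6
tool_pos: [0.5185, -0.014, 0.0118]
tool_rot: [3.135, -0.145, 0.0]
contact_force: [-0.3, -6.4, 1.0]
opening: 0.06
```

Emit:
{"method": "jog_arm", "body": {"deltas": [[[0,0,0],[0,-0.001,0],0.06],[[0,0,0],[0,-0.002,0],0.06]]}}

```text
t: 18.77
tool_pos: [0.5187, -0.012, 0.0118]
tool_rot: [3.135, -0.145, 0.0]
contact_force: [-1.5, -7.5, 1.1]
opening: 0.0597
```

Emit:
{"method": "jog_arm", "body": {"deltas": [[[0,0,0],[0,-0.001,0],0.06],[[0,0,0],[0,-0.002,0],0.06]]}}

```text
t: 18.93
tool_pos: [0.5189, -0.0098, 0.0118]
tool_rot: [3.135, -0.145, 0.0]
contact_force: [-0.3, -6.6, 0.8]
opening: 0.0599
```

Run:
```python
from h import *
st();print(chg(ctrl.get_obs()['tool_pos']))
im=get_image('scene')[:,:,::-1];cv2.imwrite('pics/sc10z.png',cv2.resize(im[150:280,230:400],None,fx=4.5,fy=4.5,interpolation=cv2.INTER_CUBIC))
```

```text
t 18.93 pos [ 0.5189 -0.0098  0.0118] ang -5.29 z [ 1.0e-04 -2.9e-03 -1.0e+00] F [-0.34 -6.6   0.84] T [-0.84  0.11  0.08] open 0.0599
[ 0.00072394 -0.15715467]
```

View pics/sc10z.png

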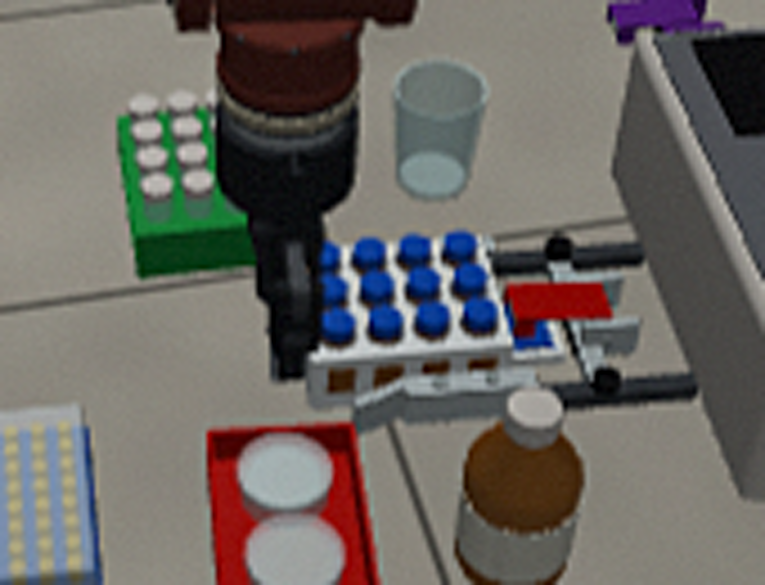

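Emit:
{"method": "jog_arm", "body": {"deltas": [[[0,0,0],[0,-0.001,0],0.06],[[0,0,0],[0,-0.002,0],0.06]]}}

```text
t: 19.15
tool_pos: [0.5191, -0.0076, 0.0118]
tool_rot: [3.136, -0.145, 0.0]
contact_force: [-0.0, -5.2, 2.0]
opening: 0.0597
```

Emit:
{"method": "jog_arm", "body": {"deltas": [[[0,0,0],[0,-0.001,0],0.06],[[0,0,0],[0,-0.002,0],0.06]]}}

```text
t: 19.32
tool_pos: [0.5193, -0.0055, 0.0118]
tool_rot: [3.136, -0.145, 0.0]
contact_force: [-0.4, -4.8, 1.2]
opening: 0.0598
```

Emit:
{"method": "jog_arm", "body": {"deltas": [[[0,0,0],[0,-0.0007,0],0.06],[[0,0,0],[0,-0.0015,0],0.06]]}}

```text
t: 19.48
tool_pos: [0.5194, -0.004, 0.0118]
tool_rot: [3.136, -0.145, 0.0]
contact_force: [-0.3, -5.0, 0.8]
opening: 0.0602
```

Emit:
{"method": "jog_arm", "body": {"deltas": [[[0,0,0],[0,-0.0007,0],0.06],[[0,0,0],[0,-0.0014,0],0.06]]}}

```text
t: 19.65
tool_pos: [0.5196, -0.0025, 0.0118]
tool_rot: [3.136, -0.145, 0.001]
contact_force: [-0.7, -4.2, 1.2]
opening: 0.0599
```

Emit:
{"method": "jog_arm", "body": {"deltas": [[[0,0,0],[0,-0.0007,0],0.06]]}}

```text
t: 19.73
tool_pos: [0.5195, -0.0023, 0.0118]
tool_rot: [3.135, -0.145, 0.0]
contact_force: [-1.3, -8.5, 2.1]
opening: 0.0598
```

Emit:
{"method": "jog_arm", "body": {"deltas": [[[0,0,0],[0,-0.0007,0],0.06]]}}

```text
t: 19.82
tool_pos: [0.5196, -0.0024, 0.0118]
tool_rot: [3.133, -0.144, -0.0]
contact_force: [-2.2, -12.7, 1.5]
opening: 0.06
```

The stop is solid: the force rose from 4 to 12.7 N with no further travel, right where I expected it. I'll hold for one row to check, then retreat.

Emit:
{"method": "jog_arm", "body": {"deltas": [[[0,0,0],[0,0,0],0.06]]}}

```text
t: 19.9
tool_pos: [0.5196, -0.0023, 0.0119]
tool_rot: [3.134, -0.144, 0.0]
contact_force: [-0.7, -10.2, 0.9]
opening: 0.0602
```

Emit:
{"method": "jog_arm", "body": {"deltas": [[[0,0,0],[0,0.002,0],0.06],[[0,0,0],[0,0.006,0],0.06],[[0,0,0],[0,0.015,0],0.06],[[0,0,0],[0,0.025,0],0.06],[[0,0,0],[0,0.03,0],0.06],[[0,0,0],[0,0.03,-0.03],0.06],[[0,0,0],[0,0.03,-0.07],0.06],[[0,0,0],[0,0.03,-0.11],0.06],[[0,0,0],[0,0.05,-0.13],0.06],[[0,0,0],[0,0.09,-0.13],0.06],[[0,0,0],[0,0.13,-0.13],0.06],[[0,0,0],[0,0.15,-0.13],0.06]]}}

```text
t: 20.9
tool_pos: [0.5056, -0.1538, 0.1431]
tool_rot: [3.135, -0.148, 0.003]
contact_force: [1.1, 0.8, -0.5]
opening: 0.0595
```

Run:
```python
from h import *
st();rack(save='pics/top11.png')
im=cv2.imread('pics/top11.png');cv2.imwrite('pics/top11z.png',cv2.resize(im[130:270,195:345],None,fx=4.2,fy=4.2,interpolation=cv2.INTER_CUBIC))
im=get_image('scene')[:,:,::-1];cv2.imwrite('pics/sc11z.png',cv2.resize(im[150:280,230:400],None,fx=4.5,fy=4.5,interpolation=cv2.INTER_CUBIC))
```

```text
t 20.9 pos [ 0.5056 -0.1538  0.1431] ang -5.42 z [ 0.0021 -0.0036 -1.    ] F [ 1.12  0.79 -0.48] T [-0.01 -0.07  0.04] open 0.0595
12
RECT chg [-0.0003 -0.0817] rel 0.25
rack mean [0.525  0.0651] rect [0.5248 0.0654] [0.0811 0.056 ] ang -4.86 chg [-0.0001 -0.082 ] rel 0.44
```

View pics/top11z.png

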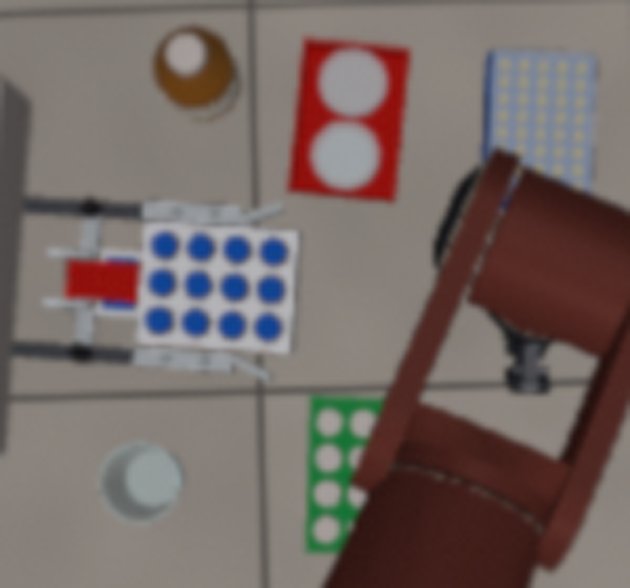

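View pics/sc11z.png

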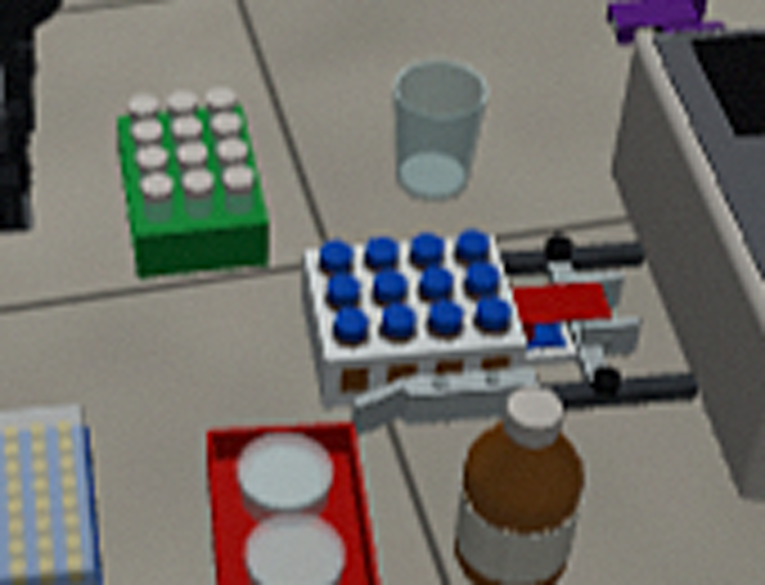

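Run:
```python
import cv2,numpy as np
for f in ('sc8z','sc10z','sc11z'):
    a=cv2.imread(f'pics/{f}.png').astype(float); r=(a[:,:,2]-a[:,:,1]).clip(0)
    out=[]
    for c in range(530,600,10):
        col=r[260:345,c]; t=np.argmax(col>70); b=len(col)-1-np.argmax(col[::-1]>70); out.append((int(260+t),int(260+b)))
    print(f,out)
```

```text
sc8z [(287, 324), (287, 322), (286, 321), (285, 320), (284, 319), (284, 318), (283, 318)]
sc10z [(283, 333), (283, 318), (283, 318), (283, 318), (283, 317), (283, 317), (283, 317)]
sc11z [(287, 325), (287, 322), (286, 322), (285, 320), (284, 319), (284, 318), (283, 318)]
```

The catch arm has the same outline as when it was down before insertion, and it was clearly raised while on the ridge. The rack is seated and the robot is clear, so I'm handing in.

Run:
```python
from station import job
print(job.finish_job())
```

```text
the job is handed in; nothing more can be done
None
```

The rack is seated in the bay with the catch dropped behind its ridge, and the job was handed in at about 21 s. No verdict was returned.

**What I did:** I used both fingers as a fence. I first pushed the rack's side to bring it onto the bay's centre line and square. Then I pushed its rear face straight down the lane, over the catch ridge, until the tongue met the stop. After that I backed off and raised the arm clear.

**Last checks:**
- **Position:** in the top view the rack is at about x = -0.2 mm and y = -82 mm in the changer frame, 0.3–0.4° off line.
- **Catch:** its outline in the scene view was raised while on the ridge. It now matches the outline from before insertion.
- **Force:** readings stayed under about 9 N until the stop. The highest reading was 12.9 N, at the stop. Force is only read at the end of each call, so brief peaks in between would not show.
- **Obstacles and bystanders:** in the final pictures the bottle, the beaker and the three obstacles look unmoved. This was judged by eye, not measured.

No check failed. One deviation: partway along the lane the push force rose to about 6 N because the fingers were pressing down slightly. I backed off, raised the tool 1 mm, and it fell to 2–4 N.

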